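# Load the blue component reel on the reel stand

### The job

Load the blue component reel on the reel stand: take it out of the wire rack, lower it (do not drop it) upright into the slot of the stand until its rim rests on the two rollers, and let go of it. Then push the red-knobbed spindle straight in through the reel's hub and out through the far side plate, until the knob is fully home against the brass guide. Leave the white reels in the rack and the battery pack and scope probe where they lie.

Things in the scene. Friction and masses are not known exactly. Their poses are not given: they have to be found in the camera images.
- reel_blue: Blue component reel with black tape, 127 mm diameter, 12 mm wide, rigid, about 90 g, standing on edge in one of the rack's three slots. Origin: centre of its hub. Its own y axis is its axis of rotation, level (it may roll, so x and z turn). A 14 mm hole goes through the hub along y. Take it across the 12 mm width at the top of the rim.
- reel_white_1: White reel, same size as the blue one and with the same origin and axes, in another slot of the rack; stays there.
- reel_white_2: White reel like the other one; stays in its slot.
- reel_rack: Fixed rack, black base 126 (x) by 190 mm (y), wire hoops up to z = 62 mm. Origin: centre of its underside, on the bench. Slots at its y = -60, 0, +60 mm, each between two hoops 21 mm apart; a reel stands in it with its axis along the rack's y, its hub centre at x = 0, z = 75 mm and the top of its rim at z = 138.5 mm.
- reel_stand: Fixed reel stand, grey base 146 (x) by 112 mm (y, -39 to +73). Origin: on the bench, under the middle of its slot. Two aluminium side plates leave an 18 mm slot between them (y = -9 to +9); lips at their tops (z up to 111 mm) widen the mouth to about 36 mm. Two rollers in the slot at x = -40, +40 carry the reel's rim, its axis along the stand's y.
- stand_hub (a point): Point on the spindle's axis in the middle of the stand's slot, 80 mm above the bench; axes as the stand's. The hub centre of a seated reel is here, the top of its rim 63.5 mm above. The spindle's guide is on the +y side: brass, 26 mm thick, outer end at y = +64. The far plate, y = -9 to -19 mm, has a 12 mm hole on the same axis.
- spindle: Loose steel rod, 10 mm thick, 91 mm long, tapered tip, with a red knob 32 mm across and 18 mm long; 70 g. Lies level in the brass guide, free to slide (under 1 N). Origin: where rod and knob meet; rod along its -y, knob along +y, parallel to the stand's y. Drawn out 38 to 46 mm at the start, tip still in the guide; home when the knob meets the guide, origin at y = +64 in the stand's frame.
- battery_pack: Blue battery pack with lead, 30x91x10 mm, lying on the bench behind rack and stand; bystander. Origin: centre of its underside.
- scope_probe: Black oscilloscope probe with a short clip lead, 58x134x14 mm, lying on the bench near the front between rack and stand; bystander. Origin: centre of its underside.
There are look-alikes about, which are no part of the job. What is shaped like the reel_blue but green or pink is not meant.

How it is judged:
By the outcome, as a careful person would: the job done as asked, in the order asked, and still so for the second after the job is handed in, with the robot touching nothing.
It also fails if it takes over 48 s, if anything falls off the work surface, if the arm or the gripper's body presses on something with over 40 N, if the wrist force passes 120 N, or if a joint passes its speed limit or range.

### The arm

A 6-joint arm with a two-finger parallel gripper is mounted at the origin on a cart in front of the work surface, level with it; the furniture and walls round the work are solid. World frame = base frame: x ahead of the robot, y to its left, z up, the work surface at z = 0. Lengths are in m, angles in rad, forces in N, time in s.
With the tool pointing down it reaches from about 0.325 to 0.9 m from the base axis. Payload 6.1 kg.
Tool frame: the origin (TCP) lies between the finger pads; the fingertips stand 22 mm ahead of it and the grasp point (between the pads) lies 3 mm ahead of it; z points along the fingers, y is the line along which they close (so a half turn about z gives the same grasp; the last joint's range is limited). The gripper opens to 87 mm and grips with 3 to 60 N. Pads are 19 mm wide; open, the fingers measure 117 mm over their backs; the gripper's body (75 mm by 190 mm) begins 51 mm behind the grasp point.
Start: joints at [1.201, 0.22, 1.526, -0, 1.395, -0.126], TCP at [0.151, 0.607, 0.245] pointing down, gripper open.
Joint ranges: [-2.98, 2.98], [-0.91, 2.08], [0.09, 2.57], [-1.24, 4.39], [0.2, 2.65], [-2.68, 2.68]. Speed limits (rad/s): [2.57, 2.57, 3.01, 3.14, 3.14, 3.14].

### API

Orientations are given as a unit quaternion [x, y, z, w].
In Python, from cell import arm gives the robot as it stands.
- The arm moves only by the tool arm_command, never from a script. Its argument "rows" is a list of rows, each a list of 4 numbers: the shift along the world's x, y, z in cm, then the turn about the world's z in degrees. In form: [[x, y, z, spin], ...]. A call has exactly 5 rows; each row is the pose to reach, as a shift and turn from the pose commanded when the call began; what a row does not reach only later rows make up. A row lasts 1/10 s, in which the tool goes at most 50 mm and 8.59 degrees, less where a joint would pass 70% of its speed; a pose out of reach is approached as far as the arm can. A call with a gripper value outside its range is refused whole. "grip" is the closure, from 0 (fully open) to 1 (shut), set as the call begins (left out, the last holds). The fingers move at their own pace and stop on an object; the grip force is fixed at half the most. Time passes only in rows, so rows that repeat a pose let the fingers close, or fill a call up. It gives the time, the measured TCP pose, the force and the opening at its end, in the units of the state.
- arm.observe(): the state, without advancing time (a new reading comes with each control period).
- arm.read_camera(name): name is "scene" or "side" or "wrist"; returns a dict with "color" (400x640x3 uint8, blue, green, red), "mtx" (3x3 intrinsics, pixels), "R" (3x3) and "t" (3): a world point X has camera coordinates R X + t. Camera axes: x right, y down, z forward; pixel columns grow to the right and rows downward; lengths in m; the calibration is good to about 2 mm. The wrist camera is an equidistant fisheye: a pixel r from the principal point sees the ray r / f radians off the axis. A picture is of the moment at which its call begins. There is no depth.
- arm.job_done(): hands the job in, once; it reports no verdict.
The state is a dict: "time_s": time; "joints": joint angles; "qvel": joint speeds; "joint_torque": joint torques, N m; "eef_pos": TCP position; "tcp_rot": TCP orientation; "ft_force": force on the tool from outside, world axes, zero at the start; "moment": the same for the moment, N m; "opening": finger opening in m.
Only numpy, scipy, OpenCV 4.12 (cv2) and the standard library are available. Lean on these libraries where they do the work, as an engineer would, in place of code of your own. Each camera call takes 0.05 s, during which the arm holds its last target. There are 200 camera calls.

## Working session

There is one attempt and no reset: what is moved stays moved. The work goes in short steps, Python scripts to look and compute and a tool call to move; the robot and the scene stay as the last step left them, time stands still between calls to the robot, and variables do not carry over. Pictures are saved under pics/ and viewed, on a budget of 10 in all, crops included, one or two more only if the job needs it, and the job is handed in when it is done.

Besides the shell and the picture viewer there is one more tool, called after ">>>" by a JSON object that holds its "method" and its "body", one argument or row to a line. arm_command: Moves the arm, as the interface text tells. Its arguments: {"type":"object","properties":{"rows":{"type":"array"},"grip":{"type":"number"}},"required":["rows"]}

```bash
ls; mkdir -p pics
python3 - <<'E'
from cell import arm
import cv2,numpy as np,pickle
d={}
for n in("scene","side","wrist"):
    c=arm.read_camera(n);d[n]=c;print(n,c["mtx"].tolist(),c["R"].round(3).tolist(),c["t"].round(3).tolist())
pickle.dump(d,open("c0.pkl","wb"))
cv2.imwrite("pics/a_scene.png",d["scene"]["color"])
cv2.imwrite("pics/a_side.png",d["side"]["color"])
print(arm.observe())
E
```

```text
pics
scene [[513.9190674171712, 0.0, 323.30438537175644], [0.0, 513.9190674171712, 208.39399124932748], [0.0, 0.0, 1.0]] [[0.866, -0.5, -0.016], [-0.38, -0.635, -0.672], [0.326, 0.588, -0.74]] [-0.366, 0.398, 1.086]
side [[436.98276873927944, 0.0, 316.3682334500689], [0.0, 436.98276873927944, 193.02158873837314], [0.0, 0.0, 1.0]] [[-0.987, -0.162, 0.01], [-0.088, 0.481, -0.872], [0.137, -0.861, -0.489]] [0.577, 0.015, 1.575]
wrist [[309.70691628693146, 0.0, 324.1074671756898], [0.0, 309.70691628693146, 195.14630277994667], [0.0, 0.0, 1.0]] [[0.242, 0.97, -0.002], [0.928, -0.231, 0.294], [0.284, -0.073, -0.956]] [-0.624, -0.034, 0.391]
{'time_s': 0.15, 'joints': array([ 1.20088780e+00,  2.21072067e-01,  1.52732948e+00,  1.61831705e-05,
        1.39469987e+00, -1.26133475e-01]), 'qvel': array([ 0.000459  , -0.00195686, -0.00325377, -0.00041265,  0.00178696,
        0.00295542]), 'joint_torque': array([ 5.81302338e-04, -4.95194185e+01, -3.87883186e+01,  6.98225177e-02,
        5.30701980e-02, -6.68613325e-05]), 'eef_pos': array([0.15071466, 0.60610573, 0.24368171]), 'tcp_rot': array([ 1.21587323e-01,  9.92580452e-01, -7.29343560e-04, -1.92912094e-04]), 'ft_force': array([-0.25464364, -0.85334017,  0.16526942]), 'moment': array([-0.06981049, -0.00059624,  0.04339472]), 'opening': 0.08688395200782244}
```

View pics/a_scene.png

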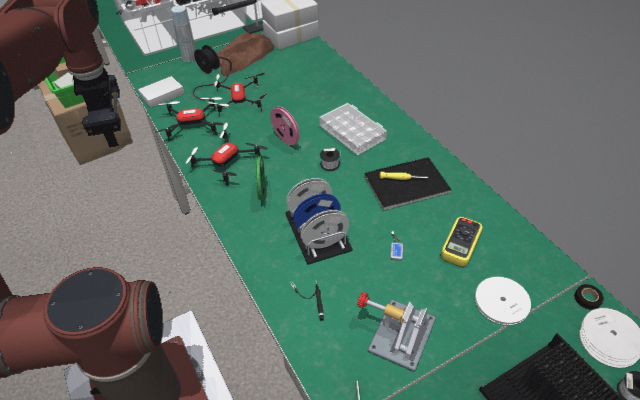

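View pics/a_side.png

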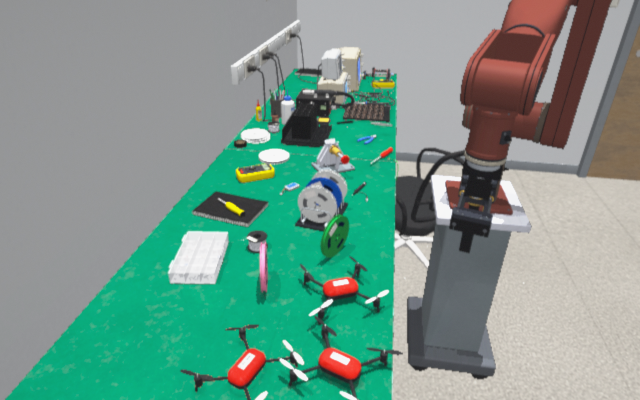

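The scene view shows the blue reel at (317,212) in the middle slot, between white reels at (309,193) and (323,230). The stand is at (403,335) and its red knob at (363,299). Possible mistakes for the blue reel are the green reel (261,180), the pink reel (285,127) and the blue battery (397,250). By the description, the one at (317,212) is the target. In the side view it is at (320,195). I'll check it in a close crop.

```bash
cat > h.py <<'E'
import numpy as np,cv2
def ray(c,u,v,fish=False):
    K=c["mtx"];x=np.array([(u-K[0,2])/K[0,0],(v-K[1,2])/K[1,1]])
    if fish:
        th=np.hypot(*x);d=np.r_[x/max(th,1e-9)*np.sin(th),np.cos(th)]
    else: d=np.r_[x,1]
    R=np.array(c["R"]);return -R.T@np.array(c["t"]),R.T@d
def onz(c,u,v,z,fish=False):
    o,d=ray(c,u,v,fish);return o+d*(z-o[2])/d[2]
def proj(c,X,fish=False):
    p=np.array(c["R"])@np.asarray(X,float)+np.array(c["t"]);K=c["mtx"]
    if fish:
        r=np.hypot(p[0],p[1]);th=np.arctan2(r,p[2]);q=p[:2]/max(r,1e-9)*th
    else:q=p[:2]/p[2]
    return q*[K[0,0],K[1,1]]+[K[0,2],K[1,2]]
E
python3 - <<'E'
import pickle,cv2,numpy as np
from h import *
d=pickle.load(open("c0.pkl","rb"));s=d["scene"]
a=cv2.resize(s["color"][170:270,270:370],(400,400),interpolation=2)
b=cv2.resize(s["color"][280:380,345:445],(400,400),interpolation=2)
cv2.imwrite("pics/b.png",np.hstack([a,b]))
for n,u,v,z in[("white2hub",323,230,.075),("bluetop",317,196,.1385),("knob",363,299,.08),("guide",390,308,.08)]:print(n,onz(s,u,v,z).round(3))
h=cv2.cvtColor(s["color"],cv2.COLOR_BGR2HSV)
m=cv2.inRange(h,(105,120,60),(130,255,255));n,l,st,ce=cv2.connectedComponentsWithStats(m)
print([(st[i].tolist(),ce[i].round(1).tolist()) for i in range(1,n) if st[i,4]>30])
E
```

```text
white2hub [0.513 0.155 0.075]
bluetop [0.53  0.212 0.139]
knob [ 0.488 -0.067  0.08 ]
guide [ 0.526 -0.117  0.08 ]
[([293, 194, 47, 34, 661], [312.5, 207.6]), ([393, 244, 8, 12, 75], [396.8, 249.9])]
```

View pics/b.png

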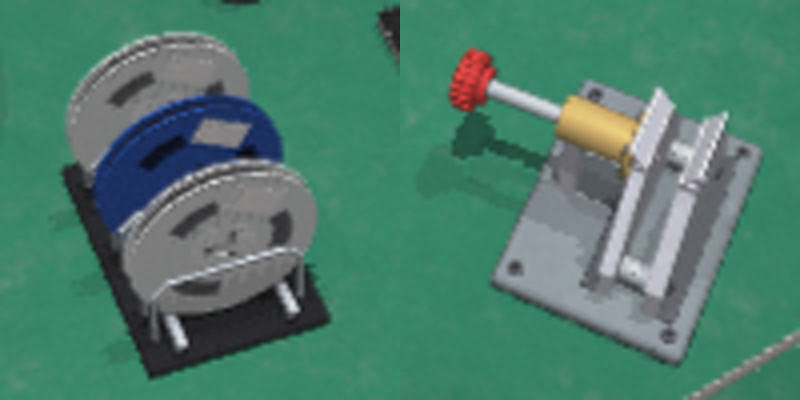

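The crop shows the blue reel with black tape in the middle slot, hub at about (314,212), with white reels either side. The stand shows the knob at (462,299→ crop (470,80)) on the left and the slot between the plates. Next I measure the base corners.

Run:
```python
import pickle
from h import *
d=pickle.load(open("c0.pkl","rb"));s=d["scene"]
A=lambda x,y:(270+x/4,170+y/4)
B=lambda x,y:(345+(x-400)/4,280+y/4)
z=.008
r=[onz(s,*A(*p),z)[:2] for p in[(65,170),(150,375),(328,320)]]
ang=lambda v:np.degrees(np.arctan2(v[1],v[0]))
print("rack",np.round(r,3).tolist(),np.linalg.norm(r[0]-r[1]),ang(r[0]-r[1]),np.linalg.norm(r[2]-r[1]),ang(r[2]-r[1]),"ctr",(r[0]+r[2])/2)
q=[onz(s,*B(*p),z)[:2] for p in[(492,283),(680,363),(764,152),(588,80)]]
print("stand",np.round(q,3).tolist())
for i in range(4):
    v=q[(i+1)%4]-q[i];print(np.linalg.norm(v),ang(v))
print("basectr",np.mean(q,0))
k=onz(s,*B(466,80),.08);g0=onz(s,*B(562,118),.08);g1=onz(s,*B(630,145),.08)
print("knob",k,"guide ends",g0,g1,ang(k-g1),ang(g0-g1))
```

```text
rack [[0.484, 0.311], [0.451, 0.128], [0.571, 0.108]] 0.1858942382520401 79.60275832439196 0.12190178077946183 -9.652240310641693 ctr [0.52766615 0.20934456]
stand [[0.452, -0.149], [0.513, -0.239], [0.633, -0.16], [0.573, -0.068]]
0.10914079125345262 -55.695064556192904
0.14304280463262192 33.44214424138618
0.10932861961523996 123.03977069483518
0.14545415888410493 -146.48005603063143
basectr [ 0.54264969 -0.15381653]
knob [ 0.48345664 -0.06781657  0.08      ] guide ends [ 0.51554574 -0.11493603  0.08      ] [ 0.53766552 -0.1475027   0.08      ] 124.22667174220042 124.18495116638522
```

>>> {"method": "arm_command", "body": {
  "rows": [
    [3.4,-3.6,0,1],
    [6.8,-7.2,0,2],
    [10.2,-10.8,0,3],
    [13.6,-14.4,0,4],
    [17,-18,0,4]
  ],
  "grip": 0.5
}}

```text
time_s: 0.65
eef_pos: [0.3217, 0.4249, 0.2443]
tcp_rot: [0.086, 0.996, -0.0, -0.0]
ft_force: [0.4, -0.2, 0.0]
opening: 0.0551
```

>>> {"method": "arm_command", "body": {
  "rows": [
    [3.4,-3.5,0,0],
    [6.8,-7.0,0,0],
    [10.2,-10.5,0,0],
    [13.6,-14,0,0],
    [17,-17.5,0,0]
  ]
}}

```text
time_s: 1.15
eef_pos: [0.4918, 0.2498, 0.2444]
tcp_rot: [0.087, 0.996, 0.0, -0.0]
ft_force: [-0.0, 0.4, -0.0]
opening: 0.0433
```

>>> {"method": "arm_command", "body": {
  "rows": [
    [2,-2,0,0],
    [3.7,-4.2,0,0],
    [3.7,-4.2,0,0],
    [3.7,-4.2,0,0],
    [3.7,-4.2,0,0]
  ]
}}

```text
time_s: 1.65
eef_pos: [0.5272, 0.2102, 0.2443]
tcp_rot: [0.087, 0.996, 0.0, -0.0]
ft_force: [-0.7, 0.6, -0.2]
opening: 0.0433
```

Run:
```python
from cell import arm
import pickle
from h import *
c=arm.read_camera("wrist");pickle.dump(c,open("w1.pkl","wb"));s=arm.observe()
print(s["time_s"],s["eef_pos"],s["tcp_rot"],s["opening"],s["joints"].round(2),s["ft_force"])
cv2.imwrite("pics/w1.png",c["color"])
h=cv2.cvtColor(c["color"],cv2.COLOR_BGR2HSV)
m=cv2.inRange(h,(105,120,50),(130,255,255));n,l,st,ce=cv2.connectedComponentsWithStats(m)
print([(st[i].tolist(),ce[i].round(1).tolist()) for i in range(1,n) if st[i,4]>60])
print("pred top",proj(c,[.5277,.2093,.1385],1))
```

```text
1.7 [0.52713733 0.2103811  0.24439378] [ 8.62888431e-02  9.96270124e-01  9.00597047e-05 -2.59387857e-04] 0.043490615265880786 [ 0.24  0.08  1.68  0.    1.38 -1.16] [-0.62734744  0.09195225 -0.58853955]
[([332, 121, 5, 122, 384], [334.5, 176.3]), ([321, 122, 5, 118, 410], [323.6, 175.8]), ([0, 362, 21, 13, 142], [10.0, 368.1])]
pred top [323.67400674 203.08895959]
```

View pics/w1.png

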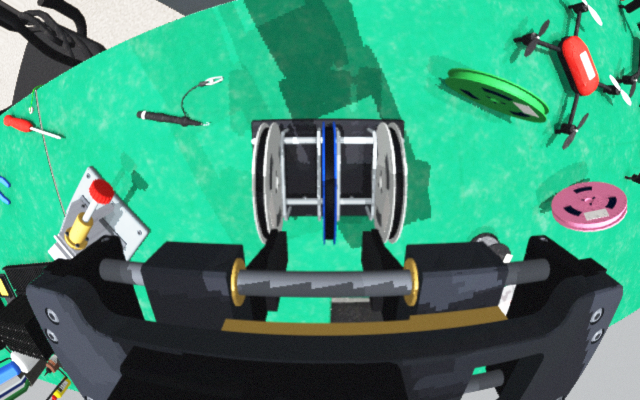

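The wrist view shows the blue reel's edge as a near-vertical band at columns 321–336, rows 121–242, with white reels at about (270,180) and (392,180). The fingers are at (270,255) and (385,255).

Run:
```python
import pickle
from h import *
c=pickle.load(open("w1.pkl","rb"))
h=cv2.cvtColor(c["color"],cv2.COLOR_BGR2HSV)
m=cv2.inRange(h,(105,120,50),(130,255,255))[:250,300:350]
for r in(140,160,180,200,210,220,230):
    x=np.where(m[r])[0]+300
    # reel rim height along the chord: assume top region
    print(r,x.min(),x.max(),[onz(c,u,r,.1385,1)[:2].round(4).tolist() for u in(x.min()-.5,x.max()+.5)])
t=np.radians(80);n=np.array([np.cos(t),np.sin(t)])
for u in(320.5,337):print(n@onz(c,u,203,.1385,1)[:2]-n@np.array([.5272,.2102]))
print(c["R"],-c["R"].T@c["t"])
```

```text
140 323 335 [[0.4757, 0.2175], [0.4774, 0.2277]]
160 322 336 [[0.4915, 0.2139], [0.4936, 0.2258]]
180 322 336 [[0.5078, 0.211], [0.5099, 0.2231]]
200 323 336 [[0.5249, 0.2088], [0.5269, 0.2203]]
210 322 336 [[0.5334, 0.2064], [0.5356, 0.2189]]
220 324 336 [[0.5426, 0.2065], [0.5446, 0.2174]]
230 324 335 [[0.5518, 0.2049], [0.5536, 0.2151]]
-0.0034484096792845587
0.010327515290444067
[[ 1.73279614e-01  9.84872662e-01 -1.21068953e-04]
 [ 9.41636247e-01 -1.65636524e-01  2.93062655e-01]
 [ 2.88609344e-01 -5.08957865e-02 -9.56093231e-01]] [0.44693706 0.22390698 0.38363473]
```

>>> {"method": "arm_command", "body": {
  "rows": [
    [0.1,0.3,0,0],
    [0.1,0.3,-3,0],
    [0.1,0.3,-6,0],
    [0.1,0.3,-9,0],
    [0.1,0.3,-11,0]
  ]
}}

```text
time_s: 2.2
eef_pos: [0.5274, 0.2132, 0.1323]
tcp_rot: [0.086, 0.996, -0.0, -0.001]
ft_force: [0.2, 0.0, 0.3]
opening: 0.0434
```

>>> {"method": "arm_command", "body": {
  "rows": [
    [0,0,-0.1,0],
    [0,0,-0.1,0],
    [0,0,-0.1,0],
    [0,0,-0.1,0],
    [0,0,-0.1,0]
  ],
  "grip": 1
}}

```text
time_s: 2.7
eef_pos: [0.5297, 0.2128, 0.135]
tcp_rot: [0.087, 0.996, 0.0, 0.001]
ft_force: [0.7, 2.2, 1.8]
opening: 0.012
```

>>> {"method": "arm_command", "body": {
  "rows": [
    [0,0,0,0],
    [0,0,0,0],
    [0,0,0.3,0],
    [0,0,0.6,0],
    [0,0,1,0]
  ]
}}

```text
time_s: 3.2
eef_pos: [0.5284, 0.2124, 0.1432]
tcp_rot: [0.087, 0.996, -0.0, -0.001]
ft_force: [-0.4, 0.1, -2.0]
opening: 0.012
```

>>> {"method": "arm_command", "body": {
  "rows": [
    [0,0,3,0],
    [0,0,6,0],
    [0,0,9,0],
    [0,0,12,0],
    [0,0,14,0]
  ]
}}

```text
time_s: 3.7
eef_pos: [0.5294, 0.2127, 0.2862]
tcp_rot: [0.087, 0.996, 0.0, 0.001]
ft_force: [0.8, -0.5, -1.4]
opening: 0.0114
```

>>> {"method": "arm_command", "body": {
  "rows": [
    [0.2,-3,0,0],
    [0.4,-7,0,5],
    [0.7,-11,0,12],
    [1.0,-15,0,19],
    [1.2,-19,0,26]
  ]
}}

```text
time_s: 4.2
eef_pos: [0.5406, 0.0211, 0.2836]
tcp_rot: [-0.142, 0.99, 0.0, -0.0]
ft_force: [0.3, -1.0, -1.1]
opening: 0.0117
```

>>> {"method": "arm_command", "body": {
  "rows": [
    [0.2,-4,0,6],
    [0.4,-8,0,12],
    [0.7,-12,0,18],
    [1.0,-16,0,18],
    [1.2,-19,0,18]
  ]
}}

```text
time_s: 4.7
eef_pos: [0.5526, -0.1698, 0.2835]
tcp_rot: [-0.292, 0.956, -0.0, -0.0]
ft_force: [0.3, 0.9, -0.5]
opening: 0.0115
```

>>> {"method": "arm_command", "body": {
  "rows": [
    [0,0,0,0],
    [0,0,0,0],
    [0,0,0,0],
    [0,0,0,0],
    [0,0,0,0]
  ]
}}

```text
time_s: 5.2
eef_pos: [0.553, -0.1664, 0.2837]
tcp_rot: [-0.293, 0.956, 0.0, 0.0]
ft_force: [-0.1, 0.4, -0.6]
opening: 0.0122
```

Run:
```python
from cell import arm
import pickle
from h import *
d={n:arm.read_camera(n) for n in("wrist","scene")};pickle.dump(d,open("w2.pkl","wb"));s=arm.observe()
print(s["time_s"],s["eef_pos"],s["tcp_rot"],s["opening"],s["joints"].round(2),s["ft_force"])
y=2*np.arctan2(s["tcp_rot"][1],s["tcp_rot"][0]);print("tool y yaw",np.degrees(y)-90)
a=d["wrist"]["color"];b=cv2.resize(d["scene"]["color"][240:380,330:450],(480,560))[:400]
cv2.imwrite("pics/w2.png",a);cv2.imwrite("pics/s2.png",cv2.resize(d["scene"]["color"][200:380,320:480],(640,720))[:600])
```

```text
5.3 [ 0.55295998 -0.16673486  0.28366952] [-2.93179976e-01  9.56057266e-01 -2.94201522e-05  6.88426237e-05] 0.011549891086139687 [-0.43  0.08  1.61  0.    1.45 -2.6 ] [ 0.26481255 -0.39672869 -0.29446573]
tool y yaw 124.09686573210965
```

View pics/w2.png

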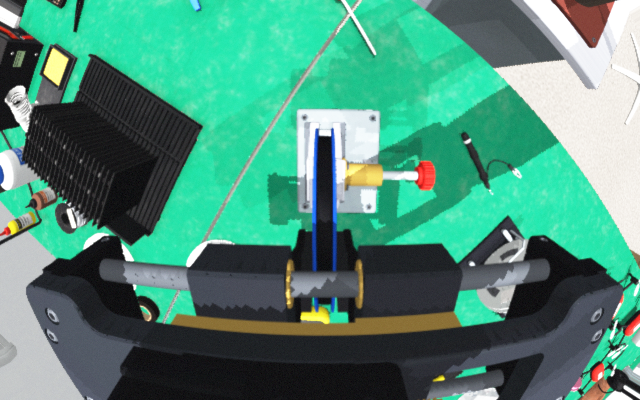

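View pics/s2.png

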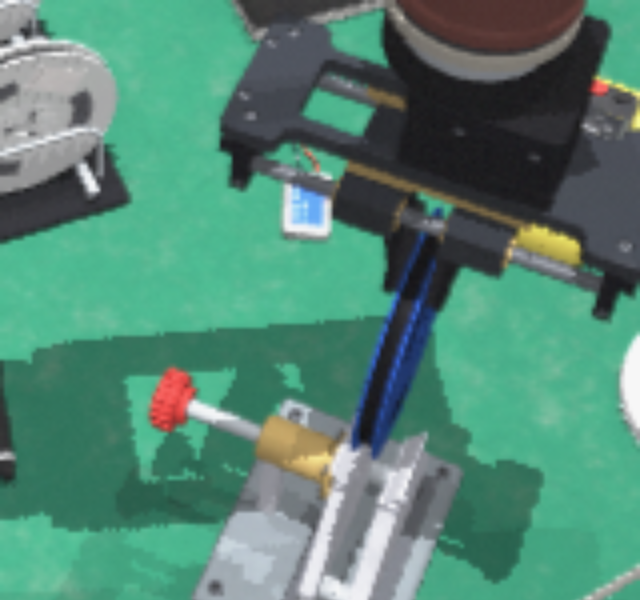

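The wrist view shows the reel (blue-black band, columns 313–338) above the stand. The visible base corners are (299,109), (380,109) and (379,213), the brass guide spans (343–383,174), and the knob is at (425,175). The scene crop shows the reel hanging above the mouth, upright within a degree or so.

Run:
```python
import pickle
from h import *
D=pickle.load(open("w2.pkl","rb"));c=D["wrist"]
im=c["color"];h=cv2.cvtColor(im,cv2.COLOR_BGR2HSV)
ang=lambda v:np.degrees(np.arctan2(v[1],v[0]))
# gray base mask edges: low saturation vs green
g=((h[...,1]<70)&(h[...,2]>90)).astype(np.uint8)
for r in(125,140,155,195,205):
    x=np.where(g[r,285:395])[0]+285;print(r,x.min(),x.max())
for col in(310,365,372):
    y=np.where(g[95:225,col])[0]+95;print("col",col,y.min(),y.max())
q=[onz(c,u,v,.008,1)[:2] for u,v in[(298.5,109),(380.5,109),(380,213),(298,213)]]
for i in range(4):
    v=q[(i+1)%4]-q[i];print(np.linalg.norm(v).round(4),ang(v).round(1))
print("ctr",np.mean(q,0))
def stat(lo,hi,c):
    m=cv2.inRange(cv2.cvtColor(c["color"],cv2.COLOR_BGR2HSV),lo,hi);n,l,st,ce=cv2.connectedComponentsWithStats(m)
    return [(st[i].tolist(),ce[i].round(1).tolist()) for i in range(1,n) if st[i,4]>100]
print("brass",stat((12,110,90),(26,255,255),c));print("red",stat((0,150,120),(6,255,255),c))
k=onz(c,425,175.5,.08,1);g1=onz(c,346,174,.08,1);g0=onz(c,383,174.5,.08,1)
print("knob",k,"guide",g1,g0,ang(k-g1))
x=np.array([np.cos(np.radians(33.6)),np.sin(np.radians(33.6))]);print("stand-x of TCP minus axis:",x@(np.array([.553,-.1667])-k[:2]),x@(np.array([.553,-.1667])-g0[:2]))
y=np.array([-x[1],x[0]]);print("y of TCP minus guide outer:",y@(np.array([.553,-.1667])-g0[:2]))
```

```text
125 297 379
140 297 378
155 297 378
195 298 375
205 298 375
col 310 109 212
col 365 110 212
col 372 110 212
0.1093 124.6
0.1476 36.2
0.1181 -56.0
0.1463 -147.3
ctr [ 0.54055599 -0.14917969]
brass [([345, 164, 38, 24, 685], [365.1, 175.1]), ([285, 260, 9, 49, 249], [288.7, 283.3]), ([355, 260, 9, 49, 250], [359.5, 284.0]), ([172, 312, 289, 24, 3883], [326.6, 324.9])]
red [([415, 161, 20, 29, 449], [425.4, 175.0]), ([625, 314, 15, 22, 123], [632.0, 325.2]), ([592, 363, 12, 19, 125], [597.0, 371.7])]
knob [ 0.48593321 -0.06808823  0.08      ] guide [ 0.53783839 -0.14649683  0.08      ] [ 0.51411054 -0.11083558  0.08      ] 123.50389190772277
stand-x of TCP minus axis: 0.001290436011322916 0.0014769580137527125
y of TCP minus guide outer: -0.06805176482093468
```

Run:
```python
import pickle
from h import *
D=pickle.load(open("w2.pkl","rb"));c=D["wrist"];T=np.array([.553,-.1667])
x=np.array([np.cos(np.radians(33.6)),np.sin(np.radians(33.6))]);y=np.array([-x[1],x[0]])
im=c["color"];h=cv2.cvtColor(im,cv2.COLOR_BGR2HSV)
m=cv2.inRange(h,(105,120,50),(130,255,255))
# reel rim: at image row r, the ray meets the rim circle (centre TCP-58.5mm, R=.0635) in plane through TCP normal y
C=np.r_[T,.2887-.0635]
for r in(135,150,170,190,210,225):
    xs=np.where(m[r,300:350])[0]+300
    o,d=ray(c,(xs.min()+xs.max())/2,r,1)
    X=np.r_[x,0]; p=np.array([X@(o-C),o[2]-C[2]]);v=np.array([X@d,d[2]])
    a,b,e=v@v,2*p@v,p@p-.0635**2;disc=b*b-4*a*e
    if disc<0: print(r,"miss",xs.min(),xs.max());continue
    s=(-b-np.sqrt(disc))/2/a;P=o+d*s
    print(r,xs.min(),xs.max(),"x",(X@(P-C)).round(4),"z",P[2].round(3),"lateral offset y",(np.r_[y,0]@(P-C)).round(4))
cv2.imwrite("pics/w3.png",cv2.resize(im[95:225,285:435],(750,650),interpolation=2)[:600])
```

```text
135 315 333 x -0.0622 z 0.238 lateral offset y -0.0002
150 314 334 x -0.0558 z 0.256 lateral offset y -0.0002
170 314 335 x -0.0472 z 0.268 lateral offset y 0.0002
190 313 335 x -0.0388 z 0.275 lateral offset y 0.0
210 312 336 x -0.0303 z 0.281 lateral offset y 0.0001
225 313 335 x -0.0237 z 0.284 lateral offset y 0.0001
```

View pics/w3.png

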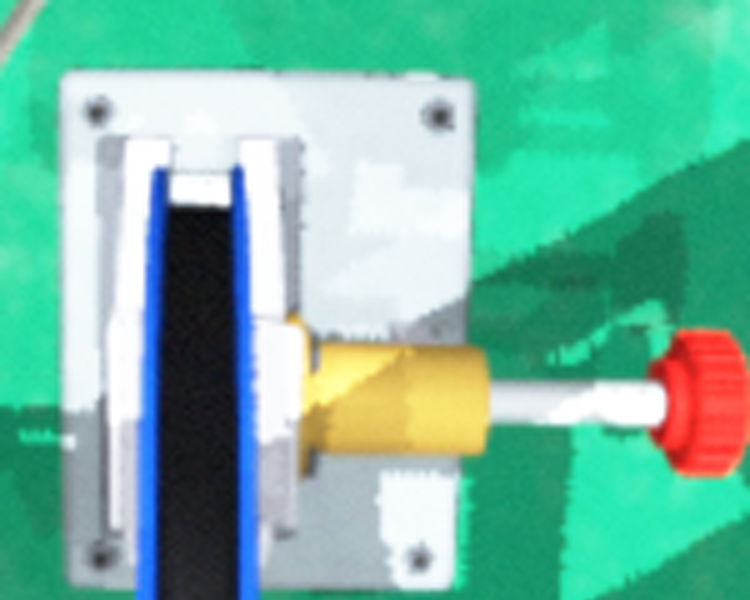

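The crop shows the slot's inner edges at image columns about 319 and 333 (row 125), the lip outer edges at about 306 and 344.6 (row 160), and base edges at about 297.4 and 380.

Run:
```python
import pickle
from h import *
D=pickle.load(open("w2.pkl","rb"));c=D["wrist"];T=np.array([.553,-.1667])
for yaw in(33.6,34.1):
    x=np.array([np.cos(np.radians(yaw)),np.sin(np.radians(yaw))]);y=np.array([-x[1],x[0]])
    f=lambda u,v,z:(np.array([x,y])@(onz(c,u,v,z,1)[:2]-T)*1000).round(1)
    print(yaw,"slot",[(z,f(319,124,z),f(333,124,z)) for z in(.08,.095,.111)])
    print("lips",f(306,160,.111),f(344.6,160,.111))
    print("base",f(297.4,112,.01),f(379.5,112,.01),f(298.5,212,.01),f(376.5,212,.01))
    print("screws",[f(285+a/5,95+b/5,.01) for a,b in[(97,112),(439,117),(100,558),(419,560)]])
    print("guide out top",f(383,165,.08),f(383,174,.093),"knob",f(425.4,175,.08))
```

```text
33.6 slot [(0.08, array([-57.9,  -5.8]), array([-58. ,   9.6])), (0.095, array([-58.9,  -5.5]), array([-59.1,   9.2])), (0.111, array([-60. ,  -5.3]), array([-60.2,   8.7]))]
lips [-23.1 -18.4] [-23.4  21.1]
base [-69.2 -35.6] [-71.   73.5] [ 70.9 -35.6] [70.1 76. ]
screws [array([-61.9, -26.3]), array([-62. ,  64.6]), array([ 62.6, -26.2]), array([62.6, 64.4])]
guide out top [-12.6  67.4] [-5.1 65.4] knob [ -1.9 119.7]
34.1 slot [(0.08, array([-58. ,  -5.3]), array([-58. ,  10.1])), (0.095, array([-59.,  -5.]), array([-59. ,   9.7])), (0.111, array([-60.1,  -4.8]), array([-60.1,   9.2]))]
lips [-23.2 -18.2] [-23.2  21.3]
base [-69.5 -35. ] [-70.3  74.1] [ 70.5 -36.2] [70.8 75.4]
screws [array([-62.1, -25.8]), array([-61.5,  65.2]), array([ 62.4, -26.7]), array([63.1, 63.8])]
guide out top [-12.   67.5] [-4.5 65.5] knob [ -0.9 119.7]
```

>>> {"method": "arm_command", "body": {
  "rows": [
    [-0.13,0.11,0,-0.5],
    [-0.13,0.11,-1,-0.5],
    [-0.13,0.11,-2.5,-0.5],
    [-0.13,0.11,-4,-0.5],
    [-0.13,0.11,-5,-0.5]
  ]
}}

```text
time_s: 5.8
eef_pos: [0.5505, -0.166, 0.2306]
tcp_rot: [-0.288, 0.958, 0.001, -0.001]
ft_force: [-0.8, -0.6, -1.0]
opening: 0.0115
```

>>> {"method": "arm_command", "body": {
  "rows": [
    [0,0,-0.7,0],
    [0,0,-1.4,0],
    [0,0,-2.1,0],
    [0,0,-2.8,0],
    [0,0,-3.5,0]
  ]
}}

```text
time_s: 6.3
eef_pos: [0.5518, -0.1665, 0.1983]
tcp_rot: [-0.288, 0.957, -0.0, 0.0]
ft_force: [-0.5, 0.1, -0.4]
opening: 0.0119
```

Run:
```python
from cell import arm
import pickle
from h import *
d={n:arm.read_camera(n) for n in("wrist","scene")};pickle.dump(d,open("w4.pkl","wb"));s=arm.observe()
print(s["time_s"],s["eef_pos"],s["ft_force"],s["moment"])
a=cv2.resize(d["wrist"]["color"][85:265,265:405],(467,600));b=cv2.resize(d["scene"]["color"][240:400,355:440],(319,600))
cv2.imwrite("pics/w4.png",np.hstack([a,b]))
```

```text
6.4 [ 0.5509522  -0.1661305   0.19725195] [-1.24465216 -0.24903891 -1.33454728] [-0.00821778  0.04905968  0.06305176]
```

View pics/w4.png

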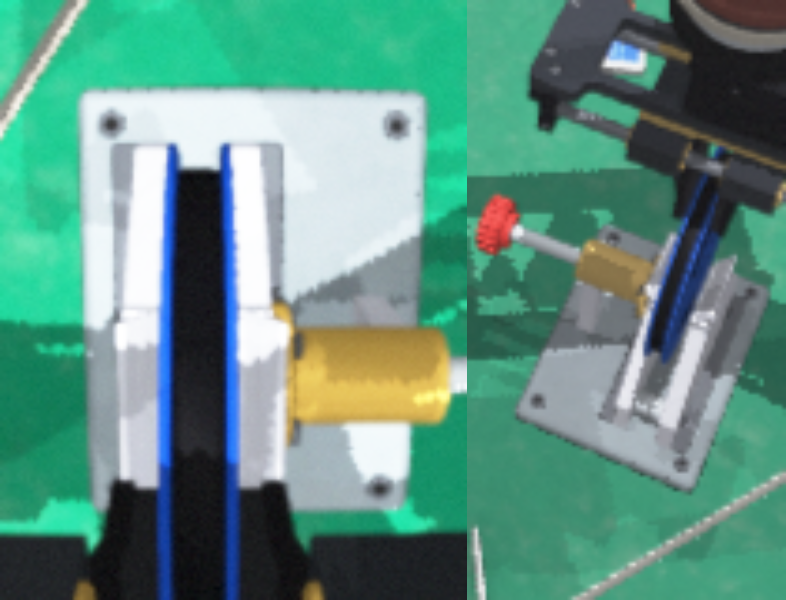

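The reel is centred in the mouth: the lips are at about crop x 115 and 285, and the reel spans 160–240. No contact forces, so I keep lowering.

>>> {"method": "arm_command", "body": {
  "rows": [
    [0,0,-0.8,0],
    [0,0,-1.6,0],
    [0,0,-2.4,0],
    [0,0,-3.2,0],
    [0,0,-4.0,0]
  ]
}}

```text
time_s: 6.9
eef_pos: [0.5514, -0.1663, 0.1577]
tcp_rot: [-0.288, 0.957, 0.0, -0.0]
ft_force: [1.0, -0.4, -2.0]
opening: 0.0119
```

>>> {"method": "arm_command", "body": {
  "rows": [
    [0,0,-0.3,0],
    [0,0,-0.6,0],
    [0,0,-0.8,0],
    [0,0,-1.0,0],
    [0,0,-1.0,0]
  ]
}}

```text
time_s: 7.4
eef_pos: [0.5515, -0.1664, 0.1485]
tcp_rot: [-0.288, 0.957, 0.0, -0.0]
ft_force: [0.2, 0.2, -1.3]
opening: 0.0119
```

>>> {"method": "arm_command", "body": {
  "rows": [
    [0,0,-0.1,0],
    [0,0,-0.2,0],
    [0,0,-0.3,0],
    [0,0,-0.4,0],
    [0,0,-0.5,0]
  ]
}}

```text
time_s: 7.9
eef_pos: [0.5516, -0.1664, 0.1435]
tcp_rot: [-0.288, 0.957, -0.0, 0.0]
ft_force: [0.9, 0.4, -2.2]
opening: 0.0117
```

>>> {"method": "arm_command", "body": {
  "rows": [
    [0,0,-0.1,0],
    [0,0,-0.2,0],
    [0,0,-0.3,0],
    [0,0,-0.3,0],
    [0,0,-0.3,0]
  ]
}}

```text
time_s: 8.4
eef_pos: [0.5522, -0.1665, 0.1413]
tcp_rot: [-0.288, 0.957, -0.0, 0.001]
ft_force: [0.8, 1.5, 4.2]
opening: 0.0121
```

>>> {"method": "arm_command", "body": {
  "rows": [
    [0,0,-0.05,0],
    [0,0,-0.1,0],
    [0,0,-0.1,0],
    [0,0,-0.1,0],
    [0,0,-0.1,0]
  ]
}}

```text
time_s: 8.9
eef_pos: [0.5525, -0.1665, 0.141]
tcp_rot: [-0.288, 0.957, -0.001, 0.001]
ft_force: [1.5, 1.8, 8.2]
opening: 0.012
```

>>> {"method": "arm_command", "body": {
  "rows": [
    [0,0,0.1,0],
    [0,0,0.1,0],
    [0,0,0.1,0],
    [0,0,0.1,0],
    [0,0,0.1,0]
  ],
  "grip": 0.5
}}

```text
time_s: 9.4
eef_pos: [0.5513, -0.1664, 0.1402]
tcp_rot: [-0.288, 0.958, 0.0, -0.0]
ft_force: [0.5, 0.3, 0.2]
opening: 0.0406
```

>>> {"method": "arm_command", "body": {
  "rows": [
    [0,0,1.5,0],
    [0,0,4,0],
    [0,0,7,0],
    [0,0,10,0],
    [0,0,12,0]
  ]
}}

```text
time_s: 9.9
eef_pos: [0.5524, -0.1668, 0.2646]
tcp_rot: [-0.288, 0.957, -0.001, 0.002]
ft_force: [-0.2, 0.1, -0.1]
opening: 0.0438
```

Run:
```python
from cell import arm
import pickle
from h import *
d={n:arm.read_camera(n) for n in("wrist","scene")};pickle.dump(d,open("w5.pkl","wb"));s=arm.observe()
print(s["time_s"],s["eef_pos"],s["ft_force"],s["opening"])
a=cv2.resize(d["wrist"]["color"][95:265,285:435],(400,453));b=cv2.resize(d["scene"]["color"][260:380,340:445],(397,453))
cv2.imwrite("pics/w5.png",np.hstack([a,b]))
c=d["wrist"];m=cv2.inRange(cv2.cvtColor(c["color"],cv2.COLOR_BGR2HSV),(0,150,120),(6,255,255));n,l,st,ce=cv2.connectedComponentsWithStats(m)
for i in range(1,n):
    if st[i,4]>100: print(st[i],ce[i],onz(c,*ce[i],.08,1))
```

```text
10.0 [ 0.55357045 -0.16729101  0.26595526] [0.62314065 0.02803854 1.04688785] 0.04365675073913308
[421 164  21  30 495] [431.97777778 178.63232323] [ 0.48500751 -0.06709037  0.08      ]
[617 293  14  23 140] [623.47142857 301.60714286] [0.41514985 0.49806254 0.08      ]
[597 365  13  19 126] [602.85714286 373.56349206] [0.57243449 0.73316237 0.08      ]
```

View pics/w5.png

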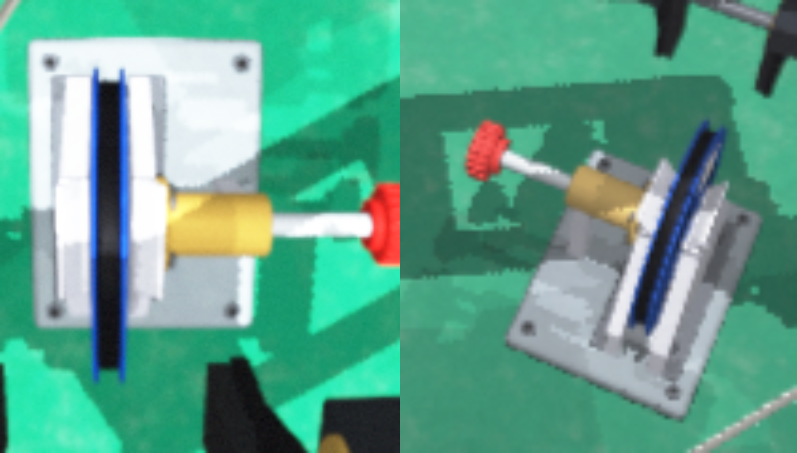

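The reel stands upright and centred in the slot, spanning crop (92–128, 68–380). The knob is at wrist pixel (432,179), so drawn out by about 46 mm. Now I close the fingers and move behind the knob.

>>> {"method": "arm_command", "body": {
  "rows": [
    [-1,1.5,0,-8],
    [-2,3,0,-16],
    [-3,4.5,0,-24],
    [-4,6,0,-32],
    [-5,7.5,0,-40]
  ],
  "grip": 1
}}

```text
time_s: 10.5
eef_pos: [0.5007, -0.0907, 0.2598]
tcp_rot: [0.059, 0.998, 0.0, -0.001]
ft_force: [0.1, 0.1, 0.6]
opening: 0.0114
```

>>> {"method": "arm_command", "body": {
  "rows": [
    [-1,1.5,0,-8],
    [-2,3,0,-16],
    [-3,4.5,0,-24],
    [-4,6,0,-32],
    [-4.2,6.2,0,-40]
  ]
}}

```text
time_s: 11.0
eef_pos: [0.4582, -0.0279, 0.2599]
tcp_rot: [0.397, 0.918, 0.0, -0.001]
ft_force: [-1.1, 0.7, -0.2]
opening: 0.0006
```

>>> {"method": "arm_command", "body": {
  "rows": [
    [0,0,0,-8],
    [0,0,0,-10],
    [0,0,0,-10],
    [0,0,0,-10],
    [0,0,0,-10]
  ]
}}

```text
time_s: 11.5
eef_pos: [0.4594, -0.0294, 0.2603]
tcp_rot: [0.473, 0.881, -0.0, -0.0]
ft_force: [0.4, -0.7, -0.3]
opening: 0.0003
```

Run:
```python
from cell import arm
from h import *
s=arm.observe();print(s["time_s"],s["eef_pos"],s["opening"],s["joints"].round(2),np.degrees(2*np.arctan2(s["tcp_rot"][1],s["tcp_rot"][0]))-90)
x=np.array([np.cos(np.radians(33.6)),np.sin(np.radians(33.6))]);y=np.array([-x[1],x[0]])
p=s["eef_pos"][:2]-[.5512,-.1663];print("stand frame",x@p,y@p)
c=arm.read_camera("wrist");m=cv2.inRange(cv2.cvtColor(c["color"],cv2.COLOR_BGR2HSV),(0,150,120),(6,255,255));n,l,st,ce=cv2.connectedComponentsWithStats(m)
for i in range(1,n):
    if st[i,4]>100:
        k=onz(c,*ce[i],.08,1);q=k[:2]-[.5512,-.1663];print(st[i],k,x@q,y@q)
```

```text
11.5 [ 0.45941062 -0.02938653  0.26029743] 0.0003076664372501472 [-0.24 -0.2   1.92  0.    1.42 -0.82] 33.57776701112341
stand frame -0.0006865653663061856 0.1648336074557957
[311 211  30  22 546] [ 0.48585868 -0.06785498  0.08      ] 5.4474063509705335e-05 0.11815628259620677
```

>>> {"method": "arm_command", "body": {
  "rows": [
    [0,0,-4,0],
    [0,0,-8,0],
    [0,0,-12,0],
    [0,0,-15,0],
    [0,0,-17,0]
  ]
}}

```text
time_s: 12.05
eef_pos: [0.4579, -0.0291, 0.0879]
tcp_rot: [0.473, 0.881, -0.0, -0.002]
ft_force: [-0.4, 0.1, 0.4]
opening: 0.0006
```

>>> {"method": "arm_command", "body": {
  "rows": [
    [0.28,-0.42,0,0],
    [0.55,-0.83,0,0],
    [0.83,-1.25,0,0],
    [1.0,-1.5,0,0],
    [1.1,-1.67,0,0]
  ]
}}

```text
time_s: 12.55
eef_pos: [0.4717, -0.0467, 0.0918]
tcp_rot: [0.473, 0.881, 0.0, 0.001]
ft_force: [0.3, 0.8, -0.0]
opening: 0.0006
```

>>> {"method": "arm_command", "body": {
  "rows": [
    [0.17,-0.25,0,0],
    [0.33,-0.5,0,0],
    [0.5,-0.75,0,0],
    [0.66,-1.0,0,0],
    [0.83,-1.25,0,0]
  ]
}}

```text
time_s: 13.05
eef_pos: [0.4789, -0.0587, 0.0905]
tcp_rot: [0.473, 0.881, 0.0, -0.0]
ft_force: [-0.0, 0.9, 0.9]
opening: 0.0006
```

>>> {"method": "arm_command", "body": {
  "rows": [
    [0.22,-0.33,0,0],
    [0.44,-0.67,0,0],
    [0.66,-1.0,0,0],
    [0.89,-1.33,0,0],
    [1.1,-1.67,0,0]
  ]
}}

```text
time_s: 13.55
eef_pos: [0.4901, -0.0756, 0.0905]
tcp_rot: [0.473, 0.881, -0.0, 0.0]
ft_force: [0.0, 0.6, -0.5]
opening: 0.0006
```

```bash
cat > chk.py <<'E'
from cell import arm
from h import *
s=arm.observe();print(s["time_s"],s["eef_pos"],s["ft_force"])
x=np.array([np.cos(np.radians(33.6)),np.sin(np.radians(33.6))]);y=np.array([-x[1],x[0]])
p=s["eef_pos"][:2]-[.5512,-.1663];print("tcp stand",x@p,y@p)
for n in("wrist","scene"):
    c=arm.read_camera(n);f=n=="wrist"
    for nm,lo,hi in(("red",(0,150,80),(6,255,255)),("brass",(12,110,90),(26,255,255))):
        m=cv2.inRange(cv2.cvtColor(c["color"],cv2.COLOR_BGR2HSV),lo,hi)
        k,l,st,ce=cv2.connectedComponentsWithStats(m)
        for i in range(1,k):
            X=onz(c,*ce[i],.08,f);q=X[:2]-[.5512,-.1663]
            if st[i,4]>25 and np.hypot(*q)<.16: print(n,nm,st[i],"stand",(x@q).round(4),(y@q).round(4))
    cv2.imwrite(f"pics/z_{n}.png",c["color"])
E
python3 chk.py
```

```text
13.55 [ 0.49007798 -0.07560653  0.09051869] [ 0.0021326   0.61141891 -0.47490324]
tcp stand -0.0007208274598248171 0.10936492781506885
wrist brass [306 260   6  49 200] stand -0.0107 0.0907
wrist brass [338 260   5  49 203] stand 0.0077 0.0909
wrist brass [ 155  312  288   24 3863] stand -0.0095 0.0599
wrist brass [436 396  20   4  38] stand 0.1019 -0.0365
scene red [372 304   6   8  31] stand -0.007 0.0851
scene brass [386 304  18  10  52] stand 0.0115 0.0443
scene brass [384 308  19  14  95] stand -0.005 0.0446
```

>>> {"method": "arm_command", "body": {
  "rows": [
    [0.17,-0.25,0,0],
    [0.33,-0.5,0,0],
    [0.5,-0.75,0,0],
    [0.66,-1.0,0,0],
    [0.77,-1.17,0,0]
  ]
}}

```text
time_s: 14.15
eef_pos: [0.4977, -0.0872, 0.0905]
tcp_rot: [0.473, 0.881, -0.0, 0.0]
ft_force: [0.0, 0.5, -0.2]
opening: 0.0006
```

>>> {"method": "arm_command", "body": {
  "rows": [
    [0.06,-0.08,0,0],
    [0.11,-0.17,0,0],
    [0.17,-0.25,0,0],
    [0.17,-0.25,0,0],
    [0.17,-0.25,0,0]
  ]
}}

```text
time_s: 14.65
eef_pos: [0.499, -0.0891, 0.0905]
tcp_rot: [0.473, 0.881, 0.0, -0.0]
ft_force: [-2.5, 2.9, 2.0]
opening: 0.0005
```

>>> {"method": "arm_command", "body": {
  "rows": [
    [0.06,-0.08,0,0],
    [0.11,-0.17,0,0],
    [0.11,-0.17,0,0],
    [0.11,-0.17,0,0],
    [0.11,-0.17,0,0]
  ]
}}

```text
time_s: 15.15
eef_pos: [0.4991, -0.0892, 0.0904]
tcp_rot: [0.473, 0.881, 0.001, -0.002]
ft_force: [-7.5, 10.9, 8.2]
opening: 0.0005
```

It moved almost nothing while the force rose to 13 N, so the knob is against the guide. I'll back off, lift and check.

>>> {"method": "arm_command", "body": {
  "rows": [
    [-0.3,0.45,0,0],
    [-0.8,1.2,0,0],
    [-1.5,2.2,0,0],
    [-2.2,3.3,0,0],
    [-3,4.5,0,0]
  ]
}}

```text
time_s: 15.65
eef_pos: [0.4696, -0.0453, 0.0904]
tcp_rot: [0.473, 0.881, -0.0, 0.0]
ft_force: [-0.1, -0.2, 0.9]
opening: 0.0006
```

>>> {"method": "arm_command", "body": {
  "rows": [
    [0,0,4,0],
    [0,0,8,0],
    [-1,1.5,12,0],
    [-2,3,15,0],
    [-2,3,15,0]
  ]
}}

```text
time_s: 16.15
eef_pos: [0.4517, -0.0148, 0.2456]
tcp_rot: [0.472, 0.881, 0.001, 0.004]
ft_force: [0.2, -0.4, -0.3]
opening: 0.0004
```

```bash
python3 chk.py
python3 - <<'E'
import cv2,numpy as np
a=cv2.imread("pics/z_wrist.png")[100:300,220:420];b=cv2.imread("pics/z_scene.png")[265:385,345:445]
cv2.imwrite("pics/fin.png",np.hstack([cv2.resize(a,(400,400)),cv2.resize(b,(400,480))[:400]]))
E
```

```text
16.15 [ 0.45173337 -0.01477374  0.24557314] [ 0.1754674  -0.39003112 -0.29532   ]
tcp stand 0.0010054835165591105 0.1812534288624366
wrist brass [306 260   5  49 187] stand -0.0175 0.0584
wrist brass [338 260   5  49 201] stand 0.0201 0.0582
wrist brass [313 298  23  22 155] stand 0.0009 0.0159
wrist brass [ 155  312  288   23 3742] stand -0.0148 -0.0054
scene red [376 299  11  16 106] stand 0.0006 0.0751
scene brass [386 304  18   9  44] stand 0.0119 0.048
scene brass [384 308  19  14  98] stand -0.0047 0.046
```

View pics/fin.png

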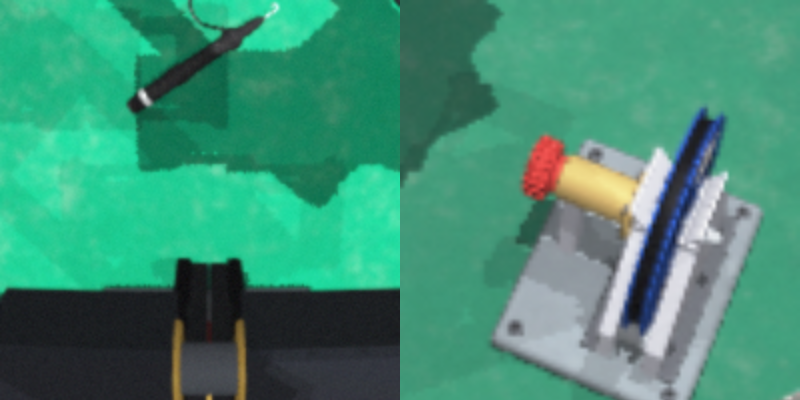

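The scene crop shows the knob (545,165) flush on the brass guide with no rod visible between them. The tip shows beyond the far plate at (712,235) and the reel is upright in the slot. The knob centre measures y = 75 mm against the 73 mm expected, within the 2 mm calibration, and the push had a hard stop.

>>> {"method": "arm_command", "body": {
  "rows": [
    [0,0,0,0],
    [0,0,0,0],
    [0,0,0,0],
    [0,0,0,0],
    [0,0,0,0]
  ]
}}

```text
time_s: 16.75
eef_pos: [0.4502, -0.0163, 0.24]
tcp_rot: [0.473, 0.881, -0.0, -0.0]
ft_force: [0.6, -0.1, -0.2]
opening: 0.0004
```

```bash
python3 -c "
from cell import arm
print(arm.job_done())"
```

```text
the job is handed in; nothing more can be done
None
```

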